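# Start the fourth coach screw of the anvil foot

### The job

The grey cast anvil foot on its oak block still lacks one of its four coach screws. Take the large coach screw from the wooden screw stand, set its point into the empty boss and start it: press it down firmly, but without forcing it, and under that push turn it clockwise until it has bitten and cut one full turn of thread into the oak (turning it without enough push only spins it in place). Let go and leave it standing there upright like the other three, and do not disturb the two small screws or the tools lying about.

Things in the scene. Friction and masses are not known exactly. Their poses are not given: they have to be found in the camera images.
- coach_screw: Large loose steel coach screw (hex-head wood screw) standing head up in one of the stand's holes, 20 mm taller than the two small ones. Shank 12 mm thick, 70 mm from point to underside of head, 50 to 95 g. Hex head 19 mm across flats, 8 mm thick. Origin at the point, z towards the head; its flats face 30, 90, 150... degrees from its x axis. Right-hand thread: clockwise from above drives it in.
- screw_seat (a point): Centre of the underside of the large screw's head, 70 mm from its point. The 30 mm of shank below it are plain, the rest is threaded.
- screw_point (a point): Point of the large screw, blunt and tapering over its last 5 mm. Turned under less than about 10 to 14 N of push it only spins in place and does not bite; pushed harder it bites, takes under 0.15 Nm, goes down 5 mm a turn (counter-clockwise under push: up) and stays at that depth when let go. Over some 25 N of push, or wedging it askew with as much, spoils the start.
- foot: Fixed, heavy, on the green mat (3 mm thick): oak block 150 x 150 x 40 mm with a grey cast foot, 126 mm square, on it: four corner bosses 31 mm across, tops 60 mm above the block's underside, 94 mm apart, and a steel rivet anvil 41 mm across in the middle (top 73 mm). Started coach screws stand in three bosses (heads' tops at 95 to 101 mm). Origin under the block's centre; z up.
- hole (a point): Centre of the mouth of the empty boss. The hole is 14 mm wide (1 mm clear round the screw) and upright. The screw drops in until its point wedges on the narrow pilot hole in the oak, 30 to 38 mm below the mouth (drilling varies: feel for it). The oak there yields about 1 mm for 12 N of push and springs back when the push ends.
- stand: Pale wooden screw stand, 56 x 160 x 40 mm, fixed, with three 14 mm holes 32 mm deep in a row along its y axis at -50, 0 and +50 mm. Origin under its centre, on the bench. In it the underside of the large screw's head stands 78 mm above the bench.
- small_screw_a: One of two small coach screws in the stand, to be left alone: 10 mm shank, 50 mm long, head 17 mm across flats and 7 mm thick. Origin at its point.
- small_screw_b: The other small coach screw, the same. Origin at its point.
- spanner: Steel spanner 180 mm long lying at the back, a bystander. Origin under its middle.
- tape_measure: Yellow tape measure 56 x 109 x 34 mm, a bystander. Origin under its middle.
- marker: Dark marker pen 129 mm long, 13 mm thick, lying near the front edge, a bystander. Origin under its middle.
- thread (a joint): Thread that the large screw has cut into the oak under the empty boss, rad: 0 at first, 6.28 after one full turn. It does not grow while the screw only spins.
There are look-alikes about, which are no part of the job. Leave any pink look-alike of the coach_screw alone.

How it is judged:
By the outcome, as a careful person would: the job done as asked, in the order asked, and still so for the second after the job is handed in, with the robot touching nothing.
It also fails if it takes over 72 s, if anything falls off the work surface, if the arm or the gripper's body presses on something with over 40 N, if the wrist force passes 120 N, or if a joint passes its speed limit or range.

### The arm

A 6-joint arm with a two-finger parallel gripper is mounted at the origin on a cart in front of the work surface, level with it; the furniture and walls round the work are solid. World frame = base frame: x ahead of the robot, y to its left, z up, the work surface at z = 0. Lengths are in m, angles in degrees, forces in N, time in s.
With the tool pointing down it reaches from about 0.25 to 0.725 m from the base axis. Payload 9.7 kg.
Tool frame: the origin (TCP) lies at the very end of the fingers, on their centre line; the grasp point (between the pads) lies grasp_offset behind it (grasp_offset is the distance from the TCP to the grasp point, in m); z points along the fingers, y is the line along which they close (so a half turn about z gives the same grasp; the last joint's range is limited). The gripper opens to 85 mm and grips with 20 to 120 N. Pads are 22 mm wide; open, the fingers measure 114 mm over their backs; the gripper's body (76 mm by 85 mm) begins 54 mm behind the grasp point. The pads swing forward as they close: fully open they stand 13 mm farther back than shut.
Start: joints at [-65.604, 4.979, 10.078, 95.1, 0, 90], TCP at [0.227, -0.501, 0.231] pointing down, gripper open.
Joint ranges: [-179.16, 179.16], [-48.56, 103.87], [-65.8, 70.77], [-126.05, 130.52], [-82.76, 87.17], [-180, 180]. Speed limits (degrees/s): [127.2, 127.2, 147.25, 180, 180, 180].

### API

Orientations are given as [roll, pitch, yaw] about the fixed x, y, z axes, in that order (R = Rz(yaw) Ry(pitch) Rx(roll)).
In Python, from workcell import get_obs, camera, calibration, job_done, recognise, cut_out, mark_of, grasp_offset gives the robot as it stands.
- The arm moves only by the tool servo_tool, never from a script. Its argument "moves" is a list of rows, each a list of 3 entries, a list of its own where there are three numbers: the turn, a rotation vector about the tool's x, y, z in degrees, then the shift along the tool's x, y, z in m, then the opening in per cent of the stroke, from 0 (shut) to 100 (fully open). In form: [[[ax, ay, az], [x, y, z], claw], ...]. A call has 1 to 12 rows; each row shifts and turns the commanded pose from where the row before left it, along the tool's axes as they then stand; what a row does not reach is not made up. A row lasts 1/10 s, in which the tool goes at most 50 mm and 8.59 degrees, less where a joint would pass 70% of its speed; a pose out of reach is approached as far as the arm can. A call is refused whole if a number of a shift passes 0.05 or a number of a turn 8.59, either way. A call with a gripper value outside its range is refused whole. The fingers move at their own pace and stop on an object; "force" is the grip in N (left out, the last holds). Time passes only in rows, so rows that do not move let the fingers close. It gives the time, the measured TCP pose, the force, the opening and the grip force at its end, in the units of the state.
- get_obs(): the state, without advancing time (a new reading comes with each control period).
- camera(name): name is "side" or "top" or "wrist"; returns (picture, depth): 480x640x3 uint8, red, green, blue; 480x640 float32, m along the optical axis (not along the pixel's ray), 0 where there is no reading.
- calibration(name): a dict with "camera_matrix" (3x3 intrinsics, pixels), "R" (3x3) and "t" (3): a world point X has camera coordinates R X + t. Camera axes: x right, y down, z forward; pixel columns grow to the right and rows downward; lengths in m; the calibration is good to about 2 mm. The wrist camera is an equidistant fisheye: a pixel r from the principal point sees the ray r / f radians off the axis. A picture is of the moment at which its call begins: read the wrist's pose just before it. calibration takes no time and is no camera call; for the wrist camera it gives the pose at the moment of the call.
- job_done(): hands the job in; it is judged then, once.
Trained networks look in the newest picture that a camera, given by its name, has taken for a name from the list of things; names that differ only in an ending like _2 or _b are one class to them, and where a whole thing is asked for, a point or a joint stands for the part that bears it (a point fixed in the world has none). Each returns a list of dicts, best first, with "score" (0 to 1); they miss things now and then, are a little off and sometimes report something else, mostly with a low value. They report only what shows in the picture. A call takes as long as a camera call. They do not tell look-alikes from the thing itself.
- recognise(name, camera): "xyz" ([x, y, z] in m, in the coordinates of the camera as it stood for that picture, good to about 4 mm: the middle of the surface that is visible of it).
- cut_out(name, camera): "mask" (480x640 bool, what is visible of it).
- mark_of(name, camera): "xyz" ([x, y, z] in m, in the coordinates of the camera as it stood for that picture, good to about 4 mm: a listed point, or the origin of a listed thing).
The state is a dict: "time": time; "q": joint angles; "qd": joint speeds; "joint_efforts": joint torques, N m; "ee_pos": TCP position; "tcp_rot": TCP orientation; "wrist_force": force on the tool from outside, world axes, zero at the start; "torque": the same for the moment, N m; "opening": finger opening in m; "grasp_force": force on a finger pad.
Only numpy, scipy, OpenCV 4.12 (cv2) and the standard library are available. Lean on these libraries where they do the work, as an engineer would, in place of code of your own. Each camera call takes 0.05 s, during which the arm holds its last target. There are 200 camera calls.

## Working session

There is one attempt and no reset: what is moved stays moved. The work goes in short steps, Python scripts to look and compute and a tool call to move; the robot and the scene stay as the last step left them, time stands still between calls to the robot, and variables do not carry over. Pictures are saved under pics/ and viewed, at most 12 in all, crops included, and the job is handed in when it is done.

Besides the shell and the picture viewer there is one more tool, called after ">>>" as name(argument=value, ...), one argument or row to a line, values as JSON. servo_tool: Moves the arm, as the interface text tells. Its arguments: {"type":"object","properties":{"moves":{"type":"array"},"force":{"type":"number"}},"required":["moves"]}

```bash
mkdir -p pics; cat > h.py <<'E'
import numpy as np, cv2
from workcell import *
def w(cam,p,c=None):
    c=c or calibration(cam); return np.array(c["R"]).T@(np.array(p)-np.array(c["t"]))
def shot(cam,fn):
    c=calibration(cam); im,d=camera(cam); cv2.imwrite("pics/"+fn,im[:,:,::-1]); return im,d,c
def pix(c,X):
    p=np.array(c["R"])@X+np.array(c["t"]); q=np.array(c["camera_matrix"])@p; return (q[:2]/q[2]).round()
E
python3 - <<'E'
from h import *
for cam in ("top","side"):
    im,d,c=shot(cam,cam+"0.png")
    for n in ("coach_screw","small_screw_a","stand","foot","spanner","tape_measure","marker"):
        for r in mark_of(n,cam)[:4]:
            X=w(cam,r["xyz"],c);print(cam,n,round(r["score"],2),X.round(3),pix(c,X))
    for n in ("screw_seat","hole"):
        for r in mark_of(n,cam)[:4]:
            X=w(cam,r["xyz"],c);print(cam,n,round(r["score"],2),X.round(3),pix(c,X))
print(grasp_offset,get_obs())
E
```

```text
top coach_screw 0.59 [ 0.497 -0.06  -0.003] [284. 271.]
top coach_screw 0.56 [ 0.597 -0.019  0.005] [265. 227.]
top small_screw_a 0.57 [ 0.604 -0.067  0.009] [286. 223.]
top small_screw_a 0.43 [0.585 0.024 0.012] [246. 232.]
top stand 0.65 [ 0.598 -0.021  0.004] [266. 227.]
top foot 0.78 [ 0.518 -0.331  0.007] [407. 258.]
top foot 0.42 [ 0.724 -0.055 -0.003] [281. 173.]
top spanner 0.76 [ 0.726 -0.059 -0.001] [282. 171.]
top tape_measure 0.77 [0.692 0.138 0.001] [196. 188.]
top tape_measure 0.56 [ 0.363 -0.031 -0.001] [272. 333.]
top marker 0.69 [ 0.366 -0.03   0.002] [271. 332.]
top screw_seat 0.52 [ 0.492 -0.055  0.072] [280. 269.]
top screw_seat 0.45 [ 0.593 -0.015  0.083] [260. 221.]
top hole 0.8 [ 0.483 -0.39   0.067] [440. 270.]
side coach_screw 0.71 [ 0.497 -0.051  0.   ] [311. 242.]
side coach_screw 0.47 [ 0.598 -0.022  0.011] [364. 254.]
side small_screw_a 0.67 [ 0.611 -0.069  0.01 ] [355. 272.]
side small_screw_a 0.44 [0.588 0.028 0.008] [375. 237.]
side stand 0.89 [ 0.601 -0.015  0.001] [367. 256.]
side foot 0.74 [ 0.517 -0.328  0.003] [214. 340.]
side foot 0.73 [ 0.368 -0
[... 489 characters left out ...]
 0.068] [166. 329.]
0.0187 {'time': 1.0, 'q': array([-6.56039912e+01,  4.98007588e+00,  1.00785402e+01,  9.51021176e+01,
       -1.57433933e-03,  8.99990066e+01]), 'qd': array([ 0.06651116,  0.01250244, -0.05772858, -0.04659371,  0.02088144,
        0.01087044]), 'joint_efforts': array([-1.28278534e-03, -5.20107293e+01,  4.64872634e+01,  1.50749194e-03,
        9.82524875e-05,  7.19290398e-06]), 'ee_pos': array([ 0.22715733, -0.50087726,  0.23127578]), 'tcp_rot': array([-1.79996347e+02,  1.57427599e-03,  2.43970022e+01]), 'wrist_force': array([-0.61275042,  0.0226144 ,  0.08416079]), 'torque': array([-0.04612758, -0.00081131, -0.02238822]), 'grasp_force': 0.0, 'opening': 0.08563786456522221}
```

View pics/top0.png

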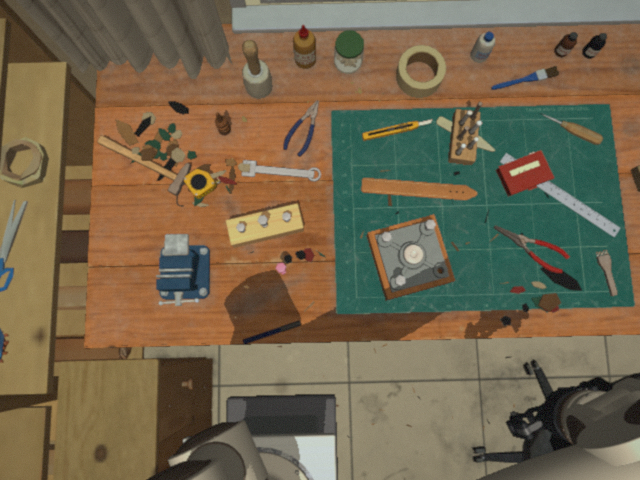

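View pics/side0.png

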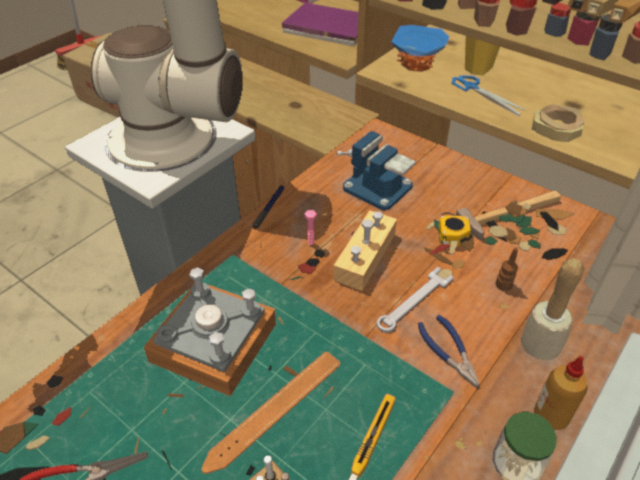

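The two views show:
- The pink look-alike stands on the bench at top (281,268), side (311,225).
- The stand is at top (265,223). Its middle screw is at top (263,220), side (367,230).
- The foot is at top (410,255), with the empty boss near top (440,270).

Candidates for the coach screw are the pink one at (281,268), which I leave alone, and the stand's three at (242,227), (263,220) and (287,216). The middle one is the tallest and steel, so it fits. I'll confirm it in a crop.

```bash
python3 - <<'E'
from h import *
a=cv2.imread("pics/side0.png")[195:295,295:420]; b=cv2.imread("pics/top0.png")[205:305,360:460]; c=cv2.imread("pics/side0.png")[260:390,140:280]
r=lambda i:cv2.resize(i,(260,300),interpolation=cv2.INTER_CUBIC)
cv2.imwrite("pics/crop1.png",np.hstack([r(a),r(b),r(c)]))
# refine: head tops from top depth
cal=calibration("top");im,d=camera("top")
K=cal["camera_matrix"];v,u=np.mgrid[:480,:640]
P=np.stack([(u-K[0][2])/K[0][0]*d,(v-K[1][2])/K[1][1]*d,d],-1)
W=(P-np.array(cal["t"]))@np.array(cal["R"])
def comp(m):
    n,l,s,ce=cv2.connectedComponentsWithStats(m.astype(np.uint8))
    for i in range(1,n):
        if s[i,4]>8: q=W[l==i]; print(s[i,4],ce[i].round(1),q.mean(0).round(4),((q.max(0)+q.min(0))/2).round(4),q[:,2].max().round(3))
box=lambda a,b,c,e:(W[...,0]>a)&(W[...,0]<b)&(W[...,1]>c)&(W[...,1]<e)
print("stand heads");comp(box(.55,.66,-.12,.08)&(W[...,2]>.055)&(d>0))
print("foot heads");comp(box(.42,.62,-.45,-.23)&(W[...,2]>.085)&(d>0))
print("anvil");comp(box(.42,.62,-.45,-.23)&(W[...,2]>.0705)&(W[...,2]<.083)&(d>0))
print("stand body");comp(box(.54,.66,-.13,.1)&(W[...,2]>.03)&(d>0))
m=box(.4,.64,-.46,-.22)&(W[...,2]>.03)&(d>0)
print("foot rect",cv2.minAreaRect(W[m][:,:2].astype(np.float32)))
m=box(.54,.66,-.13,.1)&(W[...,2]>.03)&(W[...,2]<.046)&(d>0)
print("stand rect",cv2.minAreaRect(W[m][:,:2].astype(np.float32)))
E
```

```text
stand heads
59 [285.8 216.2] [ 0.6066 -0.0686  0.0644] [ 0.6072 -0.0689  0.062 ] 0.069
80 [262.2 219.8] [ 0.5956 -0.0203  0.0848] [ 0.5963 -0.0199  0.0736] 0.091
60 [240.  226.9] [0.5857 0.0288 0.0646] [0.5861 0.0289 0.0644] 0.07
foot heads
81 [430.  224.4] [ 0.5738 -0.3674  0.1011] [ 0.5741 -0.3674  0.0999] 0.108
80 [386.  236.5] [ 0.5513 -0.2759  0.0983] [ 0.5517 -0.2759  0.0976] 0.104
81 [399.6 280. ] [ 0.4605 -0.2986  0.104 ] [ 0.4606 -0.2983  0.1032] 0.111
anvil
296 [412.8 253.9] [ 0.5171 -0.3326  0.0768] [ 0.5169 -0.3331  0.0767] 0.083
stand body
1924 [264.  224.2] [ 0.5947 -0.0202  0.0437] [ 0.5958 -0.0198  0.0605] 0.091
foot rect ((0.5177628993988037, -0.333529531955719), (0.1505105048418045, 0.1513606160879135), 14.148727416992188)
stand rect ((0.5962519645690918, -0.019789785146713257), (0.0577278770506382, 0.16005006432533264), 12.282975196838379)
```

View pics/crop1.png

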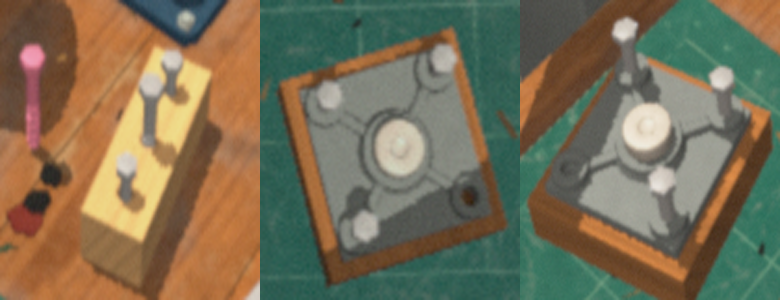

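The crop confirms it. The tall steel screw in the stand's middle hole is the coach screw, and the empty boss is the dark hole at top (440,270), about (0.483,-0.390). I'm moving above the stand.

>>> servo_tool(
  moves=[
    [[0, 0, 0], [0.0334, -0.0179, 0.002], 100],
    [[0, 0, 0], [0.0334, -0.0179, 0.002], 100],
    [[0, 0, 0], [0.0334, -0.0179, 0.002], 100],
    [[0, 0, 0], [0.0334, -0.0179, 0.002], 100],
    [[0, 0, 0], [0.0334, -0.0179, 0.002], 100],
    [[0, 0, 0], [0.0334, -0.0179, 0.002], 100],
    [[0, 0, 0], [0.0334, -0.0179, 0.002], 100],
    [[0, 0, 0], [0.0334, -0.0179, 0.002], 100],
  ],
)

```text
time: 1.85
ee_pos: [0.4121, -0.2588, 0.2154]
tcp_rot: [180.0, -0.0, 24.4]
wrist_force: [0.3, -0.3, 0.2]
opening: 0.0852
grasp_force: 0.0
```

>>> servo_tool(
  moves=[
    [[0, 0, 0], [0.0334, -0.0179, 0.002], 100],
    [[0, 0, 0], [0.0334, -0.0179, 0.002], 100],
    [[0, 0, 0], [0.0334, -0.0179, 0.002], 100],
    [[0, 0, 0], [0.0334, -0.0179, 0.002], 100],
    [[0, 0, 0], [0.0334, -0.0179, 0.002], 100],
    [[0, 0, 0], [0.0334, -0.0179, 0.002], 100],
    [[0, 0, 0], [0.0334, -0.0179, 0.002], 100],
    [[0, 0, 0], [0.0334, -0.0179, 0.002], 100],
  ],
)

```text
time: 2.65
ee_pos: [0.5963, -0.0179, 0.1992]
tcp_rot: [180.0, -0.0, 24.4]
wrist_force: [0.4, -0.1, 1.0]
opening: 0.0859
grasp_force: 0.0
```

>>> servo_tool(
  moves=[
    [[0, 0, -8.5], [0, 0, 0], 100],
    [[0, 0, -8.5], [0, 0, 0], 100],
    [[0, 0, -8.5], [0, 0, 0], 100],
    [[0, 0, -8.5], [0, 0, 0], 100],
    [[0, 0, -8.5], [0, 0, 0], 100],
    [[0, 0, -8.5], [0, 0, 0], 100],
    [[0, 0, -8.5], [0, 0, 0], 100],
    [[0, 0, -8.5], [0, 0, 0], 100],
    [[0, 0, -8.5], [0, 0, 0], 100],
    [[0, 0, 0], [0, 0, 0], 100],
    [[0, 0, 0], [0, 0, 0], 100],
  ],
)

```text
time: 3.75
ee_pos: [0.5955, -0.0193, 0.1993]
tcp_rot: [-180.0, -0.0, 100.6]
wrist_force: [0.5, 0.6, 0.4]
opening: 0.0855
grasp_force: 0.0
```

```bash
cat >> h.py <<'E'
def go(x,y,z,yaw=None):
    o=get_obs(); from scipy.spatial.transform import Rotation as Ro
    R=Ro.from_euler("xyz",o["tcp_rot"],degrees=True).as_matrix()
    print("shift",(R.T@(np.array([x,y,z])-o["ee_pos"])).round(4), "az", None if yaw is None else round(-((yaw-o["tcp_rot"][2]+180)%360-180),1))
def st():
    o=get_obs()
    for k in ("time","q","ee_pos","tcp_rot","wrist_force","torque","opening","grasp_force"): print(k,np.round(o[k],4))
E
python3 - <<'E'
from h import *
st(); im,d,c=shot("wrist","w1.png")
for n in ("coach_screw","screw_seat"):
    for r in mark_of(n,"wrist")[:3]: print(n,r["score"],w("wrist",r["xyz"],c).round(4))
E
```

```text
time 3.75
q [-1.85900e+00  1.08198e+01  1.30125e+01  9.21984e+01  1.60000e-03
  7.74993e+01]
ee_pos [ 0.5955 -0.0193  0.1993]
tcp_rot [-1.799948e+02 -2.800000e-03  1.006417e+02]
wrist_force [0.493  0.6159 0.4181]
torque [-0.0163  0.0234  0.0653]
opening 0.0855
grasp_force 0.0
coach_screw 0.79 [ 0.4994 -0.0573 -0.001 ]
coach_screw 0.72 [ 0.5982 -0.0183  0.0086]
screw_seat 0.93 [ 0.4964 -0.0535  0.0747]
screw_seat 0.7 [ 0.5997 -0.0218  0.0763]
```

View pics/w1.png

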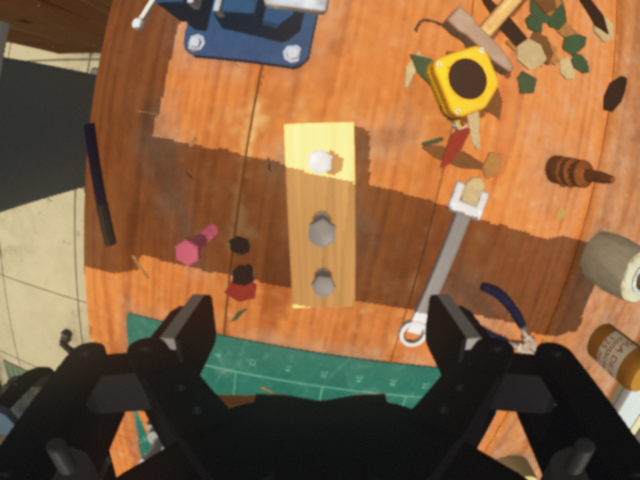

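The wrist view shows the pink screw at (190,248), which stays untouched. The large screw's head is at (322,230), between the small ones at (320,160) and (323,284). I'll rectify the head plane to get the hex angle.

```bash
cat >> h.py <<'E'
def rect(im,c,x0,y0,z,half=.02,n=400):
    g=np.linspace(-half,half,n)
    X,Y=np.meshgrid(g+x0,-g+y0)   # right=+x, up=+y
    P=np.stack([X,Y,np.full_like(X,z)],-1)@np.array(c["R"]).T+np.array(c["t"])
    K=np.array(c["camera_matrix"]);rr=np.hypot(P[...,0],P[...,1]);th=np.arctan2(rr,P[...,2])
    u=K[0,2]+K[0,0]*th*P[...,0]/rr; v=K[1,2]+K[1,1]*th*P[...,1]/rr
    return cv2.remap(im,u.astype(np.float32),v.astype(np.float32),cv2.INTER_CUBIC)
E
python3 - <<'E'
from h import *
c=calibration("wrist"); im=cv2.imread("pics/w1.png")
r=rect(im,c,.5965,-.020,.086)
camera("wrist"); ms=cut_out("coach_screw","wrist")
o=r.copy()
for m in ms[:2]: 
    mm=rect(m["mask"].astype(np.uint8)*255,c,.5965,-.020,.086); print(m["score"],mm.mean())
    cs,_=cv2.findContours((mm>127).astype(np.uint8),0,2); cv2.drawContours(o,cs,-1,(0,0,255),1)
cv2.imwrite("pics/r1.png",np.hstack([r,o]))
print(np.array(c["R"]).T@-np.array(c["t"]))
E
```

```text
0.65 62.00318125
0.64 0.0
[0.58392686 0.04681639 0.34183064]
```

View pics/r1.png

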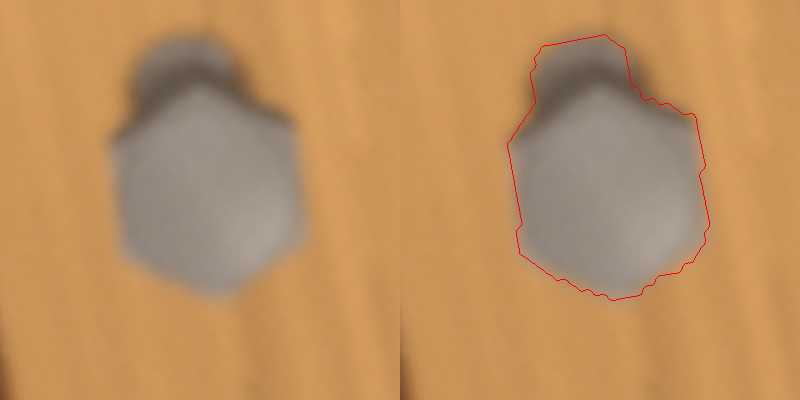

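>>> servo_tool(
  moves=[
    [[0, 0, 6.2], [0, 0, 0], 60],
    [[0, 0, 0], [0, 0.0015, 0.017], 60],
    [[0, 0, 0], [0, 0, 0.019], 60],
    [[0, 0, 0], [0, 0, 0.02], 60],
    [[0, 0, 0], [0, 0, 0.02], 60],
    [[0, 0, 0], [0, 0, 0.02], 60],
    [[0, 0, 0], [0, 0, 0.02], 60],
    [[0, 0, 0], [0, 0, 0.015], 60],
    [[0, 0, 0], [0, 0, 0.005], 60],
    [[0, 0, 0], [0, 0, 0], 60],
  ],
  force=40,
)

```text
time: 5.0
ee_pos: [0.5968, -0.0192, 0.0628]
tcp_rot: [-179.9, -0.0, 94.7]
wrist_force: [-0.1, -0.2, 0.8]
opening: 0.0513
grasp_force: 0.0
```

>>> servo_tool(
  moves=[
    [[0, 0, 0], [0, 0, 0], 20],
    [[0, 0, 0], [0, 0, 0], 0],
    [[0, 0, 0], [0, 0, 0], 0],
    [[0, 0, 0], [0, 0, 0], 0],
    [[0, 0, 0], [0, 0, 0], 0],
    [[0, 0, 0], [0, 0, 0], 0],
  ],
  force=40,
)

```text
time: 5.6
ee_pos: [0.5977, -0.0192, 0.0642]
tcp_rot: [179.9, 0.0, 94.7]
wrist_force: [1.2, -0.5, 6.3]
opening: 0.0183
grasp_force: 39.2
```

```bash
python3 -c "
from h import *
st()"
```

```text
time 5.6
q [-1.84070e+00  1.14075e+01 -1.23290e+00  7.72598e+01  1.00000e-04
  8.34602e+01]
ee_pos [ 0.5977 -0.0192  0.0642]
tcp_rot [1.799008e+02 1.120000e-02 9.469910e+01]
wrist_force [ 1.1774 -0.4712  6.3039]
torque [ 0.0434 -0.1555  0.0195]
opening 0.0183
grasp_force 39.2284
```

>>> servo_tool(
  moves=[
    [[0, 0, 0], [0, 0, 0], 0],
    [[0, 0, 0], [0, 0, 0], 0],
    [[0, 0, 0], [0, 0, -0.005], 0],
    [[0, 0, 0], [0, 0, -0.01], 0],
    [[0, 0, 0], [0, 0, -0.015], 0],
    [[0, 0, 0], [0, 0, -0.02], 0],
    [[0, 0, 0], [0, 0, -0.025], 0],
    [[0, 0, 0], [0, 0, -0.025], 0],
    [[0, 0, 0], [0, 0, -0.015], 0],
    [[0, 0, 0], [0, 0, -0.01], 0],
    [[0, 0, 0], [0, 0, 0], 0],
  ],
  force=80,
)

```text
time: 6.7
ee_pos: [0.5976, -0.0192, 0.1902]
tcp_rot: [179.9, 0.0, 94.7]
wrist_force: [-0.6, 0.2, -1.2]
opening: 0.0165
grasp_force: 78.1
```

```bash
python3 -c "
from h import *
st(); shot('side','s2.png'); a=cv2.imread('pics/s2.png')[90:290,270:470]; cv2.imwrite('pics/s2c.png',cv2.resize(a,(600,600)))"
```

```text
time 6.7
q [-1.84320e+00  1.08270e+01  1.20219e+01  9.10559e+01 -2.70000e-03
  8.34618e+01]
ee_pos [ 0.5976 -0.0192  0.1902]
tcp_rot [1.798622e+02 1.850000e-02 9.469500e+01]
wrist_force [-0.6378  0.2254 -1.1513]
torque [0.0009 0.0193 0.0615]
opening 0.0165
grasp_force 78.1085
```

View pics/s2c.png

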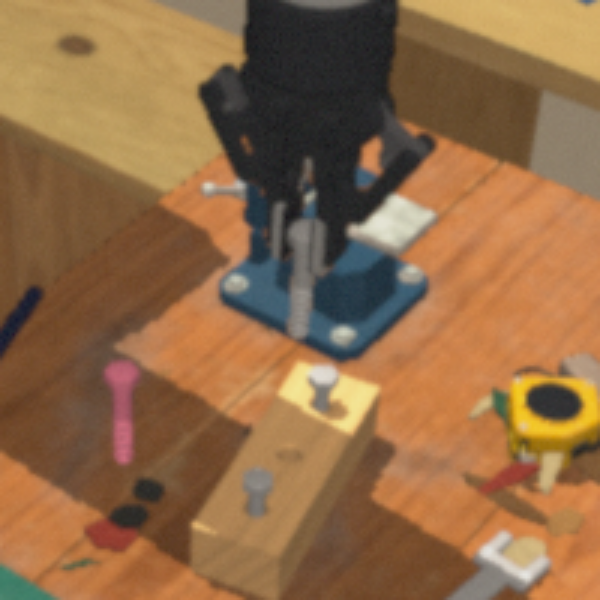

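The screw is held upright below the fingers, the small screws are undisturbed and the middle hole is empty. Next I travel to the hole and wind the wrist back counter-clockwise.

>>> servo_tool(
  moves=[
    [[0, 0, 0], [-0.018, -0.0072, 0], 0],
    [[0, 0, 0], [-0.036, -0.0145, 0], 0],
    [[0, 0, 0], [-0.036, -0.0145, 0], 0],
    [[0, 0, 0], [-0.036, -0.0145, 0], 0],
    [[0, 0, 0], [-0.036, -0.0145, 0], 0],
    [[0, 0, 0], [-0.036, -0.0145, 0], 0],
    [[0, 0, 0], [-0.036, -0.0145, 0], 0],
    [[0, 0, 0], [-0.036, -0.0145, 0], 0],
    [[0, 0, 0], [-0.036, -0.0145, 0], 0],
    [[0, 0, 0], [-0.036, -0.0145, 0], 0],
    [[0, 0, 0], [-0.018, -0.007, 0], 0],
  ],
)

```text
time: 7.85
ee_pos: [0.4807, -0.3921, 0.1868]
tcp_rot: [-179.9, -0.1, 94.6]
wrist_force: [0.4, -0.0, 0.1]
opening: 0.0166
grasp_force: 78.1
```

>>> servo_tool(
  moves=[
    [[0, 0, -8.5], [0, 0, 0], 0],
    [[0, 0, -8.5], [0, 0, 0], 0],
    [[0, 0, -8.5], [0, 0, 0], 0],
    [[0, 0, -8.5], [0, 0, 0], 0],
    [[0, 0, -8.5], [0, 0, 0], 0],
    [[0, 0, -8.5], [0, 0, 0], 0],
    [[0, 0, -8.5], [0, 0, 0], 0],
    [[0, 0, -8.5], [0, 0, 0], 0],
    [[0, 0, -8.5], [0, 0, 0], 0],
    [[0, 0, -8.5], [0, 0, 0], 0],
    [[0, 0, -8.5], [0, 0, 0], 0],
    [[0, 0, -8.5], [0, 0, 0], 0],
  ],
)

```text
time: 9.05
ee_pos: [0.4823, -0.3892, 0.1873]
tcp_rot: [179.9, -0.0, -162.9]
wrist_force: [-0.1, -0.1, -0.6]
opening: 0.0168
grasp_force: 78.1
```

>>> servo_tool(
  moves=[
    [[0, 0, -8.5], [0, 0, 0], 0],
    [[0, 0, -8.5], [0, 0, 0], 0],
    [[0, 0, -8.5], [0, 0, 0], 0],
    [[0, 0, -8.5], [0, 0, 0], 0],
    [[0, 0, -8.5], [0, 0, 0], 0],
    [[0, 0, -8.5], [0, 0, 0], 0],
    [[0, 0, -8.5], [0, 0, 0], 0],
    [[0, 0, -8.5], [0, 0, 0], 0],
    [[0, 0, -8.5], [0, 0, 0], 0],
    [[0, 0, -8.5], [0, 0, 0], 0],
    [[0, 0, -8.5], [0, 0, 0], 0],
    [[0, 0, -8.5], [0, 0, 0], 0],
  ],
)

```text
time: 10.25
ee_pos: [0.4823, -0.3892, 0.1873]
tcp_rot: [180.0, 0.1, -60.9]
wrist_force: [-0.7, 1.1, -0.7]
opening: 0.0164
grasp_force: 78.1
```

>>> servo_tool(
  moves=[
    [[0, 0, 0], [0, 0, 0], 0],
    [[0, 0, 0], [0, 0, 0], 0],
    [[0, 0, 0], [0, 0, 0], 0],
  ],
)

```text
time: 10.55
ee_pos: [0.4823, -0.3896, 0.1879]
tcp_rot: [180.0, 0.0, -61.5]
wrist_force: [0.0, 0.4, -0.8]
opening: 0.0166
grasp_force: 78.1
```

```bash
python3 - <<'E'
from h import *
st(); go(.4833,-.390,.15)
for cam in ("wrist","top","side"):
    im,d,c=shot(cam,cam+"3.png")
    for n in ("hole","screw_point","screw_seat"):
        for r in mark_of(n,cam)[:2]: print(cam,n,round(r["score"],2),w(cam,r["xyz"],c).round(4))
a=cv2.imread("pics/wrist3.png"); b=cv2.imread("pics/side3.png")[170:390,100:320]
cv2.imwrite("pics/m3.png",np.hstack([cv2.resize(a[100:460,140:500],(400,400)),cv2.resize(b,(400,400))]))
E
```

```text
time 10.55
q [-3.892940e+01  1.414050e+01  1.566120e+01  9.155670e+01  1.000000e-03
 -1.574417e+02]
ee_pos [ 0.4823 -0.3896  0.1879]
tcp_rot [ 1.799871e+02  3.370000e-02 -6.148770e+01]
wrist_force [ 0.0121  0.4264 -0.7906]
torque [-0.038  -0.0179 -0.0089]
opening 0.0166
grasp_force 78.1151
shift [ 0.0008 -0.0007  0.0379] az None
wrist hole 0.84 [ 0.4855 -0.3906  0.0627]
wrist screw_seat 0.92 [ 0.4838 -0.3924  0.2008]
wrist screw_seat 0.32 [ 0.4863 -0.39    0.1329]
top hole 0.83 [ 0.4788 -0.3882  0.065 ]
top screw_point 0.65 [ 4.987e-01 -5.490e-02  1.000e-04]
top screw_seat 0.39 [ 0.4914 -0.0577  0.072 ]
side hole 0.59 [ 0.4847 -0.3875  0.0677]
side screw_point 0.76 [ 0.4975 -0.057   0.0037]
side screw_seat 0.52 [ 0.4974 -0.0565  0.0719]
```

View pics/m3.png

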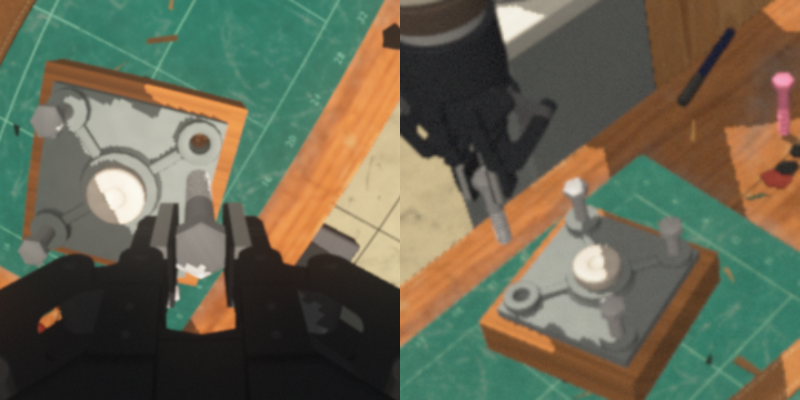

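The wrist view shows the empty boss just beyond the screw point, and the side view shows the screw held about upright. I'll measure the hole and the screw axis from this close view.

```bash
python3 - <<'E'
from h import *
c=calibration("wrist"); im,d0=camera("wrist")
r=rect(im,c,.4833,-.390,.063,half=.03,n=600)
g=cv2.GaussianBlur(cv2.cvtColor(r,cv2.COLOR_RGB2GRAY),(9,9),0)
for lo,hi in((55,85),(130,170)):
    q=cv2.HoughCircles(g,cv2.HOUGH_GRADIENT,1,30,param1=60,param2=15,minRadius=lo,maxRadius=hi)
    if q is not None:
        for u,v,R in q[0][:3]: print("circ r mm",R/10,.4833+(u-300)*1e-4,-.390+(300-v)*1e-4)
h=rect(im,c,.4823,-.3896,get_obs()["ee_pos"][2]+.0223,half=.025,n=500)
cv2.imwrite("pics/m4.png",np.hstack([cv2.resize(r,(400,400)),cv2.resize(h,(400,400))])[:,:,::-1])
for cam in("side","top"):
    c=calibration(cam); im,d=camera(cam); K=c["camera_matrix"];v,u=np.mgrid[:480,:640]
    P=np.stack([(u-K[0][2])/K[0][0]*d,(v-K[1][2])/K[1][1]*d,d],-1); W=(P-np.array(c["t"]))@np.array(c["R"])
    C=np.array(c["R"]).T@-np.array(c["t"]); print(cam,"cam",C.round(2))
    for z in np.arange(.12,.19,.01):
        m=(abs(W[...,2]-z)<.005)&(np.hypot(W[...,0]-.483,W[...,1]+.39)<.02)&(d>0)
        if m.sum()>3: print(round(z,3),m.sum(),np.median(W[m],0).round(4))
E
```

```text
circ r mm 6.9800005 0.48425 -0.39075
side cam [ 1.02 -0.68  0.81]
0.14 35 [ 0.4888 -0.3909  0.1401]
0.15 37 [ 0.4891 -0.3912  0.1498]
0.16 49 [ 0.4888 -0.3913  0.16  ]
0.17 34 [ 0.4888 -0.3907  0.1701]
0.18 39 [ 0.489  -0.3925  0.1782]
0.19 50 [ 0.4869 -0.3942  0.1919]
top cam [ 0.34 -0.14  1.25]
```

View pics/m4.png

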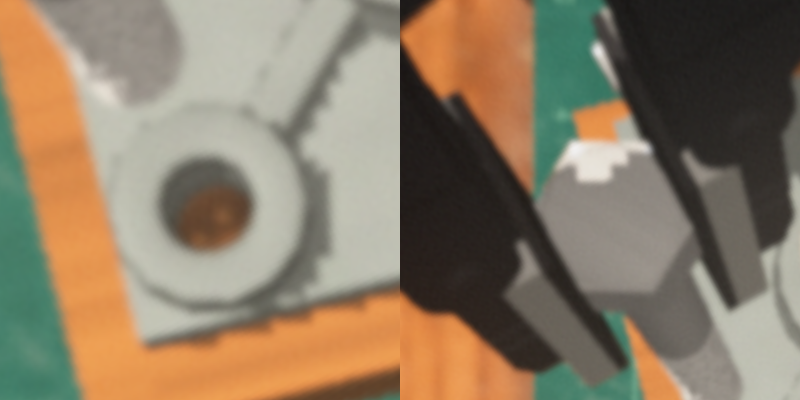

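>>> servo_tool(
  moves=[
    [[0, 0, 0], [0.0013, -0.0012, 0.01], 0],
    [[0, 0, 0], [0, 0, 0.015], 0],
    [[0, 0, 0], [0, 0, 0.015], 0],
    [[0, 0, 0], [0, 0, 0.01], 0],
    [[0, 0, 0], [0, 0, 0.008], 0],
    [[0, 0, 0], [0, 0, 0], 0],
    [[0, 0, 0], [0, 0, 0], 0],
  ],
)

```text
time: 12.0
ee_pos: [0.4841, -0.3905, 0.1306]
tcp_rot: [-180.0, -0.0, -61.3]
wrist_force: [0.6, 0.4, -0.9]
opening: 0.0164
grasp_force: 78.1
```

```bash
python3 - <<'E'
from h import *
st()
c=calibration("wrist"); im,d0=camera("wrist")
r=rect(im,c,.4843,-.3905,.063,half=.025,n=400)
s=calibration("side"); i2,d=camera("side"); K=np.array(s["camera_matrix"])
# side: ortho-ish crop
u,v=pix(s,np.array([.4843,-.3905,.075])).astype(int)
cr=cv2.resize(i2[v-30:v+30,u-30:u+30],(400,400),interpolation=cv2.INTER_CUBIC)
cv2.imwrite("pics/m5.png",np.hstack([r,cr])[:,:,::-1]); print(u,v)
P=get_obs()["ee_pos"]; print("cam",np.array(c["R"]).T@-np.array(c["t"]))
E
```

```text
time 12.0
q [-3.88933e+01  1.40215e+01  9.19560e+00  8.51553e+01  1.20000e-03
 -1.57586e+02]
ee_pos [ 0.4841 -0.3905  0.1306]
tcp_rot [-1.799917e+02 -1.690000e-02 -6.130730e+01]
wrist_force [ 0.5736  0.4328 -0.9263]
torque [ 0.0671 -0.0017 -0.0397]
opening 0.0164
grasp_force 78.1143
164 327
cam [ 0.51769439 -0.45065976  0.27316381]
```

View pics/m5.png

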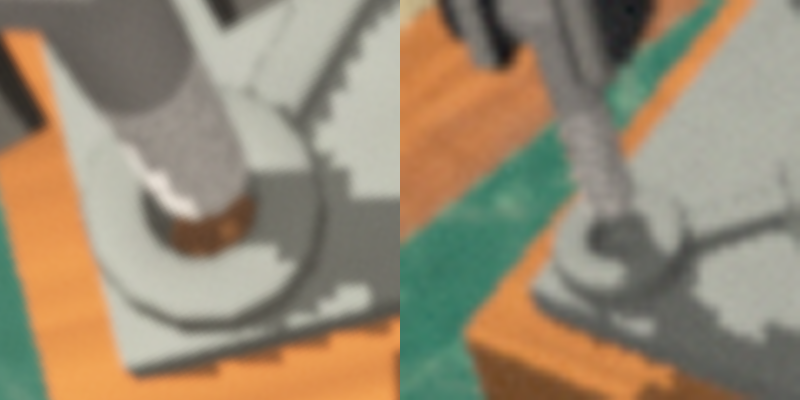

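The wrist and side views show the tip over the mouth to within about 1–2 mm, which the tapered point can absorb. I'll descend gently and watch the side forces.

>>> servo_tool(
  moves=[
    [[0, 0, 0], [0, 0, 0.004], 0],
    [[0, 0, 0], [0, 0, 0.004], 0],
    [[0, 0, 0], [0, 0, 0.003], 0],
    [[0, 0, 0], [0, 0, 0.003], 0],
    [[0, 0, 0], [0, 0, 0.003], 0],
    [[0, 0, 0], [0, 0, 0], 0],
    [[0, 0, 0], [0, 0, 0], 0],
  ],
)

```text
time: 12.8
ee_pos: [0.4838, -0.3903, 0.113]
tcp_rot: [180.0, 0.0, -61.3]
wrist_force: [-1.4, -0.3, -1.2]
opening: 0.0165
grasp_force: 78.3
```

```bash
python3 -c "
from h import *
st()"
```

```text
time 12.8
q [-3.889520e+01  1.411330e+01  7.365200e+00  8.329060e+01 -9.600000e-03
 -1.575866e+02]
ee_pos [ 0.4838 -0.3903  0.113 ]
tcp_rot [ 1.799764e+02  3.210000e-02 -6.130850e+01]
wrist_force [-1.4435 -0.2654 -1.2176]
torque [0.0556 0.3051 0.0047]
opening 0.0165
grasp_force 78.3461
```

>>> servo_tool(
  moves=[
    [[0, 0, 0], [-0.0003, 0.0005, 0.003], 0],
    [[0, 0, 0], [0, 0, 0.003], 0],
    [[0, 0, 0], [0, 0, 0.003], 0],
    [[0, 0, 0], [0, 0, 0.003], 0],
    [[0, 0, 0], [0, 0, 0], 0],
    [[0, 0, 0], [0, 0, 0], 0],
  ],
)

```text
time: 13.4
ee_pos: [0.4834, -0.3903, 0.1011]
tcp_rot: [180.0, 0.0, -61.3]
wrist_force: [-0.5, 0.8, -0.9]
opening: 0.0164
grasp_force: 78.4
```

```bash
python3 -c "
from h import *
st()"
```

```text
time 13.4
q [-3.892090e+01  1.414570e+01  6.093400e+00  8.196220e+01  2.300000e-03
 -1.576183e+02]
ee_pos [ 0.4834 -0.3903  0.1011]
tcp_rot [ 1.799966e+02  1.430000e-02 -6.130260e+01]
wrist_force [-0.4801  0.7992 -0.9146]
torque [-0.0136  0.154  -0.0712]
opening 0.0164
grasp_force 78.3695
```

Good, it is 18 mm in and free. I'll go on and feel for the bottom.

>>> servo_tool(
  moves=[
    [[0, 0, 0], [0, 0, 0.003], 0],
    [[0, 0, 0], [0, 0, 0.003], 0],
    [[0, 0, 0], [0, 0, 0.003], 0],
    [[0, 0, 0], [0, 0, 0.002], 0],
    [[0, 0, 0], [0, 0, 0], 0],
    [[0, 0, 0], [0, 0, 0], 0],
  ],
)

```text
time: 14.0
ee_pos: [0.4834, -0.3904, 0.0902]
tcp_rot: [180.0, 0.0, -61.3]
wrist_force: [0.6, -0.2, -1.2]
opening: 0.0164
grasp_force: 78.4
```

>>> servo_tool(
  moves=[
    [[0, 0, 0], [0, 0, 0.001], 0],
    [[0, 0, 0], [0, 0, 0.001], 0],
    [[0, 0, 0], [0, 0, 0], 0],
  ],
)

```text
time: 14.3
ee_pos: [0.4834, -0.3904, 0.0882]
tcp_rot: [180.0, 0.0, -61.3]
wrist_force: [-0.1, 0.6, -1.0]
opening: 0.0165
grasp_force: 78.4
```

>>> servo_tool(
  moves=[
    [[0, 0, 0], [0, 0, 0.001], 0],
    [[0, 0, 0], [0, 0, 0.001], 0],
    [[0, 0, 0], [0, 0, 0], 0],
  ],
)

```text
time: 14.6
ee_pos: [0.4834, -0.3903, 0.0861]
tcp_rot: [180.0, 0.0, -61.3]
wrist_force: [-0.2, 0.1, -0.6]
opening: 0.0165
grasp_force: 78.4
```

>>> servo_tool(
  moves=[
    [[0, 0, 0], [0, 0, 0.001], 0],
    [[0, 0, 0], [0, 0, 0.001], 0],
    [[0, 0, 0], [0, 0, 0], 0],
  ],
)

```text
time: 14.9
ee_pos: [0.4834, -0.3904, 0.0842]
tcp_rot: [180.0, 0.0, -61.3]
wrist_force: [-0.3, -0.6, 0.4]
opening: 0.0165
grasp_force: 78.5
```

>>> servo_tool(
  moves=[
    [[0, 0, 0], [0, 0, 0.001], 0],
    [[0, 0, 0], [0, 0, 0.0005], 0],
    [[0, 0, 0], [0, 0, 0], 0],
  ],
)

```text
time: 15.2
ee_pos: [0.4836, -0.3905, 0.0833]
tcp_rot: [-180.0, -0.0, -61.3]
wrist_force: [-1.4, 0.4, 4.9]
opening: 0.0167
grasp_force: 78.9
```

>>> servo_tool(
  moves=[
    [[0, 0, 0], [0, 0, 0.0005], 0],
    [[0, 0, 0], [0, 0, 0.0005], 0],
    [[0, 0, 0], [0, 0, 0], 0],
  ],
)

```text
time: 15.5
ee_pos: [0.4837, -0.3907, 0.0827]
tcp_rot: [-180.0, -0.1, -61.3]
wrist_force: [-1.6, 0.5, 7.3]
opening: 0.016
grasp_force: 79.2
```

>>> servo_tool(
  moves=[
    [[0, 0, 0], [0, 0, 0.0005], 0],
    [[0, 0, 0], [0, 0, 0.0005], 0],
    [[0, 0, 0], [0, 0, 0], 0],
  ],
)

```text
time: 15.8
ee_pos: [0.4838, -0.3908, 0.0821]
tcp_rot: [-180.0, -0.1, -61.3]
wrist_force: [-2.4, -0.8, 10.2]
opening: 0.0163
grasp_force: 79.5
```

>>> servo_tool(
  moves=[
    [[0, 0, 0], [-0.0003, 0.0005, 0.0007], 0],
    [[0, 0, 0], [0, 0, 0.0007], 0],
    [[0, 0, 0], [0, 0, 0.0006], 0],
    [[0, 0, 0], [0, 0, 0], 0],
  ],
)

```text
time: 16.2
ee_pos: [0.4835, -0.3911, 0.0809]
tcp_rot: [-179.9, -0.2, -61.3]
wrist_force: [-1.1, 0.2, 13.7]
opening: 0.0169
grasp_force: 79.9
```

>>> servo_tool(
  moves=[
    [[0, 0, 4], [0, 0, 0], 0],
    [[0, 0, 8], [0, 0, 0.0001], 0],
    [[0, 0, 8], [0, 0, 0.0001], 0],
    [[0, 0, 8], [0, 0, 0.0001], 0],
    [[0, 0, 8], [0, 0, 0.0001], 0],
  ],
)

```text
time: 16.7
ee_pos: [0.4832, -0.3908, 0.0804]
tcp_rot: [-179.9, -0.1, -97.6]
wrist_force: [-2.5, 1.4, 14.3]
opening: 0.0165
grasp_force: 79.9
```

>>> servo_tool(
  moves=[
    [[0, 0, 8], [0, 0, 0.0004], 0],
    [[0, 0, 8], [0, 0, 0.0003], 0],
    [[0, 0, 8], [0, 0, 0.0001], 0],
    [[0, 0, 8], [0, 0, 0.0001], 0],
    [[0, 0, 8], [0, 0, 0.0001], 0],
    [[0, 0, 8], [0, 0, 0.0001], 0],
  ],
)

```text
time: 17.3
ee_pos: [0.4834, -0.3903, 0.0795]
tcp_rot: [-179.9, 0.1, -145.6]
wrist_force: [-2.6, 4.0, 15.8]
opening: 0.0162
grasp_force: 80.1
```

>>> servo_tool(
  moves=[
    [[0, 0, 8], [0, 0, 0.0001], 0],
    [[0, 0, 8], [0, 0, 0.0001], 0],
    [[0, 0, 8], [0, 0, 0.0002], 0],
    [[0, 0, 8], [0, 0, 0.0001], 0],
    [[0, 0, 8], [0, 0, 0.0001], 0],
    [[0, 0, 8], [0, 0, 0.0001], 0],
  ],
)

```text
time: 17.9
ee_pos: [0.4841, -0.3903, 0.0789]
tcp_rot: [180.0, 0.2, 166.4]
wrist_force: [-0.1, 3.4, 15.0]
opening: 0.0162
grasp_force: 80.0
```

>>> servo_tool(
  moves=[
    [[0, 0, 8], [0, 0.0007, 0.0002], 0],
    [[0, 0, 8], [0, 0, 0.0001], 0],
    [[0, 0, 8], [0, 0, 0.0002], 0],
    [[0, 0, 8], [0, 0, 0.0001], 0],
    [[0, 0, 8], [0, 0, 0.0001], 0],
    [[0, 0, 8], [0, 0, 0.0001], 0],
  ],
)

```text
time: 18.5
ee_pos: [0.4844, -0.3903, 0.0784]
tcp_rot: [179.9, 0.2, 118.4]
wrist_force: [1.0, 0.1, 14.0]
opening: 0.0167
grasp_force: 79.9
```

>>> servo_tool(
  moves=[
    [[0, 0, 8], [0, 0, 0.0001], 0],
    [[0, 0, 8], [0, 0, 0.0001], 0],
    [[0, 0, 8], [0, 0, 0.0002], 0],
    [[0, 0, 8], [0, 0, 0.0001], 0],
    [[0, 0, 8], [0, 0, 0.0001], 0],
    [[0, 0, 8], [0, 0, 0.0001], 0],
  ],
)

```text
time: 19.1
ee_pos: [0.4842, -0.3905, 0.0777]
tcp_rot: [179.7, 0.1, 70.4]
wrist_force: [1.0, -0.1, 15.8]
opening: 0.0165
grasp_force: 79.9
```

>>> servo_tool(
  moves=[
    [[0, 0, 8], [0, 0, 0.0003], 0],
    [[0, 0, 8], [0, 0, 0.0001], 0],
    [[0, 0, 8], [0, 0, 0.0002], 0],
    [[0, 0, 8], [0, 0, 0.0001], 0],
    [[0, 0, 8], [0, 0, 0.0001], 0],
    [[0, 0, 8], [0, 0, 0.0001], 0],
  ],
)

```text
time: 19.7
ee_pos: [0.4842, -0.3906, 0.0769]
tcp_rot: [179.8, -0.1, 22.4]
wrist_force: [-1.0, 0.1, 16.7]
opening: 0.0164
grasp_force: 80.0
```

>>> servo_tool(
  moves=[
    [[0, 0, 8], [0, 0, 0.0001], 0],
    [[0, 0, 8], [0, 0, 0.0001], 0],
    [[0, 0, 8], [0, 0, 0.0001], 0],
    [[0, 0, 8], [0, 0, 0.0001], 0],
    [[0, 0, 8], [0, 0, 0.0001], 0],
    [[0, 0, 4], [0, 0, 0], 0],
    [[0, 0, 0], [0, 0, 0], 0],
  ],
)

```text
time: 20.4
ee_pos: [0.484, -0.3908, 0.0763]
tcp_rot: [179.9, -0.3, -21.5]
wrist_force: [-1.5, -0.6, 15.6]
opening: 0.0166
grasp_force: 80.0
```

```bash
python3 -c "
from h import *
st()"
```

```text
time 20.4
q [-3.890370e+01  1.428300e+01  3.511300e+00  7.895750e+01 -2.050000e-02
  1.625496e+02]
ee_pos [ 0.484  -0.3908  0.0763]
tcp_rot [179.8993  -0.2521 -21.4531]
wrist_force [-1.4762 -0.6222 15.5749]
torque [-0.1494  0.3591  0.0281]
opening 0.0166
grasp_force 79.9981
```

The screw has bitten and cut about 320°. I'll ease the push, let go, wind back 300° (a multiple of the hex pitch) and grip again.

>>> servo_tool(
  moves=[
    [[0, 0, 0], [0, 0, -0.002], 0],
    [[0, 0, 0], [0, 0, -0.0022], 0],
    [[0, 0, 0], [0, 0, 0], 0],
    [[0, 0, 0], [0, 0, 0], 0],
  ],
)

```text
time: 20.8
ee_pos: [0.4832, -0.39, 0.0782]
tcp_rot: [180.0, -0.0, -21.3]
wrist_force: [-1.5, -2.0, 7.2]
opening: 0.0161
grasp_force: 79.1
```

>>> servo_tool(
  moves=[
    [[0, 0, 0], [0, 0, 0], 35],
    [[0, 0, 0], [0, 0, 0], 45],
    [[0, 0, 0], [0, 0, 0], 45],
    [[0, 0, 0], [0, 0, 0], 45],
  ],
)

```text
time: 21.2
ee_pos: [0.4829, -0.3894, 0.0774]
tcp_rot: [-180.0, 0.0, -21.3]
wrist_force: [0.6, -0.7, 1.3]
opening: 0.0384
grasp_force: 0.0
```

```bash
python3 -c "
from h import *
st(); im,d,c=shot('wrist','w6.png'); z=get_obs()['ee_pos'][2]
r=rect(im,c,.484,-.3905,z+.0218,half=.025,n=400)
s,_=camera('side'); u,v=pix(calibration('side'),np.array([.484,-.3905,.09])).astype(int)
cv2.imwrite('pics/m6.png',np.hstack([r,cv2.resize(s[v-40:v+40,u-40:u+40],(400,400))])[:,:,::-1])"
```

```text
time 21.2
q [-3.88878e+01  1.43561e+01  3.72160e+00  7.94112e+01  9.40000e-03
  1.62408e+02]
ee_pos [ 0.4829 -0.3894  0.0774]
tcp_rot [-1.799773e+02  4.070000e-02 -2.129590e+01]
wrist_force [ 0.5703 -0.6573  1.2859]
torque [-0.0295 -0.0508  0.029 ]
opening 0.0384
grasp_force 0.0
```

View pics/m6.png

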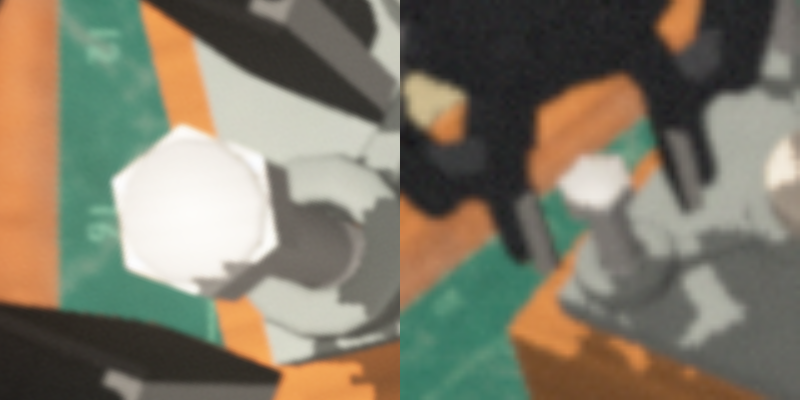

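The screw stands on its own in the boss, upright, with its head clear between the open fingers.

>>> servo_tool(
  moves=[
    [[0, 0, -8.5], [0.0013, 0.0008, 0], 45],
    [[0, 0, -8.5], [0, 0, 0], 45],
    [[0, 0, -8.5], [0, 0, 0], 45],
    [[0, 0, -8.5], [0, 0, 0], 45],
    [[0, 0, -8.5], [0, 0, 0], 45],
    [[0, 0, -8.5], [0, 0, 0], 45],
    [[0, 0, -8.5], [0, 0, 0], 45],
    [[0, 0, -8.5], [0, 0, 0], 45],
    [[0, 0, -8.5], [0, 0, 0], 45],
    [[0, 0, -8.5], [0, 0, 0], 45],
    [[0, 0, -8.5], [0, 0, 0], 45],
    [[0, 0, -8.5], [0, 0, 0], 45],
  ],
)

```text
time: 22.5
ee_pos: [0.4839, -0.3909, 0.0778]
tcp_rot: [-180.0, -0.0, 81.0]
wrist_force: [-0.3, -0.5, -0.2]
opening: 0.0382
grasp_force: 0.0
```

>>> servo_tool(
  moves=[
    [[0, 0, -8.5], [0, 0, 0], 45],
    [[0, 0, -8.5], [0, 0, 0], 45],
    [[0, 0, -8.5], [0, 0, 0], 45],
    [[0, 0, -8.5], [0, 0, 0], 45],
    [[0, 0, -8.5], [0, 0, 0], 45],
    [[0, 0, -8.5], [0, 0, 0], 45],
    [[0, 0, -8.5], [0, 0, 0], 45],
    [[0, 0, -8.5], [0, 0, 0], 45],
    [[0, 0, -8.5], [0, 0, 0], 45],
    [[0, 0, -8.5], [0, 0, 0], 45],
    [[0, 0, -8.5], [0, 0, 0], 45],
    [[0, 0, -8.5], [0, 0, 0], 45],
  ],
)

```text
time: 23.7
ee_pos: [0.4839, -0.3908, 0.0778]
tcp_rot: [180.0, -0.0, -176.9]
wrist_force: [-0.2, 0.5, 0.8]
opening: 0.0386
grasp_force: 0.0
```

>>> servo_tool(
  moves=[
    [[0, 0, -8.5], [0, 0, 0], 45],
    [[0, 0, 0], [0, 0, 0], 45],
    [[0, 0, 0], [0, 0, 0], 45],
  ],
)

```text
time: 24.0
ee_pos: [0.4839, -0.3909, 0.0778]
tcp_rot: [180.0, 0.0, -169.1]
wrist_force: [-0.2, -0.2, 0.6]
opening: 0.0383
grasp_force: 0.0
```

>>> servo_tool(
  moves=[
    [[0, 0, -8.5], [0, 0, 0], 45],
    [[0, 0, -8.5], [0, 0, 0], 45],
    [[0, 0, -8.5], [0, 0, 0], 45],
    [[0, 0, -2.3], [0, 0, 0], 45],
    [[0, 0, 0], [0, 0, 0], 20],
    [[0, 0, 0], [0, 0, 0], 0],
    [[0, 0, 0], [0, 0, 0], 0],
    [[0, 0, 0], [0, 0, 0], 0],
    [[0, 0, 0], [0, 0, 0], 0],
  ],
)

```text
time: 24.9
ee_pos: [0.4839, -0.3909, 0.078]
tcp_rot: [-180.0, 0.0, -141.1]
wrist_force: [0.4, -0.1, 0.8]
opening: 0.0162
grasp_force: 78.0
```

>>> servo_tool(
  moves=[
    [[0, 0, 0], [0, 0, 0.001], 0],
    [[0, 0, 0], [0, 0, 0.001], 0],
    [[0, 0, 0], [0, 0, 0.001], 0],
    [[0, 0, 0], [0, 0, 0], 0],
  ],
)

```text
time: 25.3
ee_pos: [0.4844, -0.3911, 0.0765]
tcp_rot: [-179.9, 0.0, -141.0]
wrist_force: [-0.5, 1.9, 12.0]
opening: 0.0164
grasp_force: 78.8
```

>>> servo_tool(
  moves=[
    [[0, 0, 0], [0, 0, 0.0006], 0],
    [[0, 0, 0], [0, 0, 0.0004], 0],
    [[0, 0, 4], [0, 0, 0], 0],
    [[0, 0, 8], [0, 0, 0.0001], 0],
    [[0, 0, 8], [0, 0, 0.0001], 0],
    [[0, 0, 8], [0, 0, 0.0001], 0],
    [[0, 0, 8], [0, 0, 0.0001], 0],
  ],
)

```text
time: 26.0
ee_pos: [0.4846, -0.3915, 0.0756]
tcp_rot: [-179.9, 0.1, -177.3]
wrist_force: [-1.5, 0.6, 12.8]
opening: 0.0161
grasp_force: 79.1
```

>>> servo_tool(
  moves=[
    [[0, 0, 8], [0, 0, 0.0002], 0],
    [[0, 0, 8], [0, 0, 0.0001], 0],
    [[0, 0, 8], [0, 0, 0.0001], 0],
    [[0, 0, 8], [0, 0, 0.0001], 0],
    [[0, 0, 8], [0, 0, 0.0001], 0],
    [[0, 0, 8], [0, 0, 0.0001], 0],
  ],
)

```text
time: 26.6
ee_pos: [0.4844, -0.3918, 0.0751]
tcp_rot: [-180.0, 0.2, 134.6]
wrist_force: [-3.1, 0.6, 14.2]
opening: 0.0167
grasp_force: 79.3
```

>>> servo_tool(
  moves=[
    [[0, 0, 4], [0, 0, 0.0005], 0],
    [[0, 0, 4], [0, 0, 0.0005], 0],
    [[0, 0, 8], [0, 0, 0.0001], 0],
    [[0, 0, 8], [0, 0, 0.0001], 0],
    [[0, 0, 8], [0, 0, 0.0001], 0],
    [[0, 0, 8], [0, 0, 0.0001], 0],
  ],
)

```text
time: 27.2
ee_pos: [0.484, -0.3918, 0.0741]
tcp_rot: [179.9, 0.2, 94.6]
wrist_force: [-5.6, 1.2, 18.0]
opening: 0.0168
grasp_force: 79.7
```

>>> servo_tool(
  moves=[
    [[0, 0, 8], [0, 0, 0.0002], 0],
    [[0, 0, 8], [0, 0, 0.0001], 0],
    [[0, 0, 8], [0, 0, 0.0001], 0],
    [[0, 0, 8], [0, 0, 0.0001], 0],
    [[0, 0, 0], [0, 0, 0], 0],
    [[0, 0, 0], [0, 0, 0], 0],
  ],
)

```text
time: 27.8
ee_pos: [0.4839, -0.3911, 0.0735]
tcp_rot: [179.9, 0.0, 63.0]
wrist_force: [-5.3, 3.7, 18.6]
opening: 0.0165
grasp_force: 79.7
```

>>> servo_tool(
  moves=[
    [[0, 0, 0], [0, 0, -0.0015], 0],
    [[0, 0, 0], [0, 0, -0.0015], 0],
    [[0, 0, 0], [0, 0, -0.0015], 0],
    [[0, 0, 0], [0, 0, 0], 0],
    [[0, 0, 0], [0, 0, 0], 30],
    [[0, 0, 0], [0, 0, 0], 50],
    [[0, 0, 0], [0, 0, 0], 50],
    [[0, 0, 0], [0, 0, 0], 50],
  ],
)

```text
time: 28.6
ee_pos: [0.484, -0.391, 0.0752]
tcp_rot: [180.0, 0.0, 63.0]
wrist_force: [-0.8, -0.7, 0.1]
opening: 0.0425
grasp_force: 0.0
```

>>> servo_tool(
  moves=[
    [[0, 0, 0], [0, 0, -0.01], 50],
    [[0, 0, 0], [0, 0, -0.02], 50],
    [[0, 0, 0], [0, 0, -0.03], 50],
    [[0, 0, 0], [0, 0, -0.04], 50],
    [[0, 0, 0], [0, 0, -0.03], 50],
    [[0, 0, 0], [0, 0, -0.01], 50],
    [[0, 0, 0], [0, 0, 0], 50],
    [[0, 0, 0], [0, 0, 0], 50],
  ],
)

```text
time: 29.4
ee_pos: [0.4838, -0.3908, 0.2143]
tcp_rot: [-179.9, -0.0, 63.0]
wrist_force: [0.1, 0.1, -1.0]
opening: 0.0425
grasp_force: 0.0
```

```bash
python3 -c "
from h import *
st(); s,d,c=shot('side','s7.png'); a=s[200:400,120:420]
cv2.imwrite('pics/m7.png',cv2.resize(a,(800,533))[:,:,::-1])
K=c['camera_matrix'];v,u=np.mgrid[:480,:640]
W=(np.stack([(u-K[0][2])/K[0][0]*d,(v-K[1][2])/K[1][1]*d,d],-1)-np.array(c['t']))@np.array(c['R'])
for p in ((.484,-.3905),(.4606,-.2985),(.5515,-.276),(.574,-.3674)):
  m=(np.hypot(W[...,0]-p[0],W[...,1]-p[1])<.018)&(W[...,2]>.06)&(W[...,2]<.13)&(d>0)
  print(p,np.percentile(W[m][:,2],[50,98]).round(4),[np.median(W[m&(abs(W[...,2]-z)<.006)],0)[:2].round(4) for z in (.075,.09)])
"
```

```text
time 29.4
q [-3.89333e+01  1.49236e+01  1.95303e+01  9.46766e+01  1.10000e-03
  7.80729e+01]
ee_pos [ 0.4838 -0.3908  0.2143]
tcp_rot [-1.799319e+02 -1.550000e-02  6.299370e+01]
wrist_force [ 0.1426  0.1017 -1.0422]
torque [0.077  0.0082 0.0469]
opening 0.0425
grasp_force 0.0
(0.484, -0.3905) [0.0696 0.1018] [array([ 0.4896, -0.3914]), array([ 0.4912, -0.3913])]
(0.4606, -0.2985) [0.0736 0.107 ] [array([ 0.4667, -0.3014]), array([ 0.4673, -0.3005])]
(0.5515, -0.276) [0.0673 0.1007] [array([ 0.5579, -0.2785]), array([ 0.5593, -0.2813])]
(0.574, -0.3674) [0.0684 0.1037] [array([ 0.581 , -0.3695]), array([ 0.5818, -0.3691])]
```

View pics/m7.png

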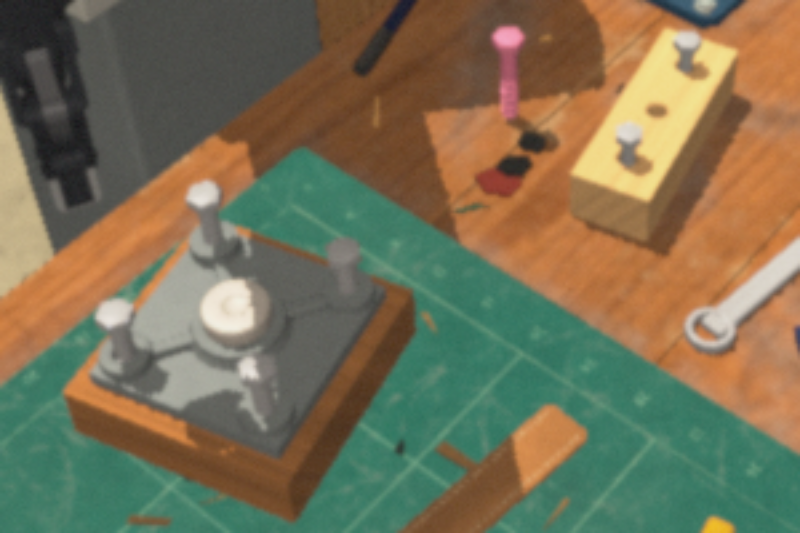

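The fourth screw stands upright in its boss at (118,335), at about the same height as the other three. The small screws, the pink one and the tools in view are undisturbed, and the gripper is clear. I'm handing in.

```bash
python3 -c "
from workcell import *
print(job_done())"
```

```text
the job is handed in; nothing more can be done
None
```

The large coach screw stands upright in the formerly empty boss, let go. By wrist angle and sink depth it has cut about 1.3 turns of thread, a little over the full turn asked. The pushes I read stayed under about 19 N, the job was handed in at about 29 s, and the last side picture showed the small screws in place and no visible tool moved.

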